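# Wedge the rocking welder

### The job

The small welding machine on the bench rocks because one of its four feet is too short. Without gripping or lifting anything, line the wooden wedge up with the short foot and push it under, thin end first, until the foot bears firmly on it, without jacking the machine up out of level or shoving it along the bench. Then press down on top of the machine's case at the corner above that foot to check that it no longer rocks, take your hand away, and leave the other things alone.

Things in the scene. Friction and masses are not known exactly. Their poses are not given: they have to be found in the camera images.
- welder: Small loose welding machine, 3 kg: dark purple case 220 (x) x 116 (y) mm, from 40 to 165 mm above the bench, black front panel at +x, handle along the middle of its top (x -98 to +38 mm, 38 mm high). Two cross bars along y (x = +-80 mm, 220 long, 22 wide, 25 to 40 mm up) carry 28 mm square rubber feet at y = +-95 mm. Origin: bench level, under the case's middle. Level on its three good feet.
- short_foot (a point): Centre of the underside of the short rubber foot, 28 x 28 mm, at x = +80, y = +95 mm of the welder: 8 mm above the bench while the machine is level (the others touch it; pressed here, the machine tips 0.065 rad). The wedge goes under it from the welder's +y side, towards its -y, and meets the foot's outer lower edge, 14 mm from this point.
- corner (a point): The place to press: on the top face of the welder's case near the corner above the short foot (x = +85, y = +38 mm of the welder, 165 mm above the bench).
- wedge: Loose plain wooden wedge, 110 (x) x 50 (y) mm, 60 g. Origin: centre of its flat underside; +x to the thin end (2.5 mm thick, x = +55), upright thick end 20 mm high at x = -55, even slope, 8 mm thick 35 mm from the thin end. Starts beside the foot, thin end roughly towards it. Bearing, it takes 5 to 12 N to push; each further 6 mm lifts the foot 1 mm. Stays where left; balances about x = -14 mm.
- spray_can: Bystander: grey spray can, 60 mm across, 160 mm high, upright; origin at the centre of its underside.
- hammer: Bystander: hammer 240 mm long lying on the bench along its x axis; origin on the bench under it.
- magnet_square: Bystander: flat dark steel triangular welding square, about 100 x 100 mm, 16 mm high; origin at the centre of its underside.
Mind the look-alikes: they are no part of the job. Leave any black or yellow look-alike of the wedge alone.

How it is judged:
By the outcome, as a careful person would: the job done as asked, in the order asked, and still so for the second after the job is handed in, with the robot touching nothing.
It also fails if it takes over 70 s, if anything falls off the work surface, if the arm or the gripper's body presses on something with over 40 N, if the wrist force passes 120 N, or if a joint passes its speed limit or range.

### The arm

A 7-joint arm with a two-finger parallel gripper is mounted at the origin on the work surface. World frame = base frame: x ahead of the robot, y to its left, z up, the work surface at z = 0. Lengths are in m, angles in rad, forces in N, time in s.
With the tool pointing down it reaches from about 0.425 to 0.875 m from the base axis. Payload 4.7 kg.
Tool frame: the origin (TCP) lies at the very end of the fingers, on their centre line; the grasp point (between the pads) lies r.pinch_z behind it (r.pinch_z is the distance from the TCP to the grasp point, in m); z points along the fingers, y is the direction in which the jaws open and shut (so a half turn about z gives the same grasp; the last joint's range is limited). The gripper opens to 87 mm and grips with 3 to 60 N. Pads are 19 mm wide; open, the fingers measure 117 mm over their backs; the gripper's body (75 mm by 190 mm) begins 51 mm behind the grasp point.
Start: joints at [1.221, 0.321, -0.07, 1.45, 0.023, 1.371, -0.057], TCP at [0.231, -0.607, 0.223] pointing down, gripper open.
Joint ranges: [-2.86, 2.86], [-0.3, 2.09], [-1.38, 1.24], [0.06, 2.45], [-1.56, 4.7], [0.09, 2.05], [-2.69, 2.69]. Speed limits (rad/s): [2.57, 2.57, 3.14, 3.14, 3.14, 3.14, 3.14].

### API

Orientations are given as a unit quaternion [w, x, y, z].
In Python, from rig import r gives the robot as it stands. The module is installed in compiled form; this text tells all that it offers.
- The arm moves only by the tool apply_moves, never from a script. Its argument "moves" is a list of rows, each an object of numbers: "fingers": the opening, from 0 (shut) to 1 (fully open); "tx", "ty", "tz": the shift along the tool's x, y, z in mm; "yaw": the turn about the tool's z in degrees. A call has exactly 8 rows; each row is the pose to reach, as a shift and turn from the pose measured when the call began, along the tool's axes at that moment; what a row does not reach only later rows make up. A row lasts 1/12 s, in which the tool goes at most 41.7 mm and 7.16 degrees, less where a joint would pass 70% of its speed; a pose out of reach is approached as far as the arm can. A call with a gripper value outside its range is refused whole. The fingers move at their own pace and stop on an object; the grip force is fixed at half the most. Time passes only in rows, so rows that repeat a pose let the fingers close, or fill a call up. It gives the time, the measured TCP pose, the force and the opening at its end, in the units of the state.
- r.observe(): the state, without advancing time (a new reading comes with each control period).
- r.get_image(name): name is "scene" or "top"; returns the picture (420x560x3 uint8, red, green, blue); there is no depth.
- r.camera_params(name): a dict with "K" (3x3 intrinsics, pixels), "extrinsics" (4x4, takes a point from camera to world coordinates). Camera axes: x right, y down, z forward; pixel columns grow to the right and rows downward; lengths in m; the calibration is good to about 2 mm. A picture is of the moment at which its call begins. camera_params takes no time and is no camera call.
- r.hand_in(): hands the job in, once; it reports no verdict.
Trained networks look in the newest picture that a camera, given by its name, has taken for a name from the list of things; names that differ only in an ending like _2 or _b are one class to them, and where a whole thing is asked for, a point or a joint stands for the part that bears it (a point fixed in the world has none). Each returns a list of dicts, best first, with "conf" (0 to 1); they miss things now and then, are a little off and sometimes report something else, mostly with a low value. They report only what shows in the picture. A call takes as long as a camera call. They do not tell look-alikes from the thing itself.
- r.find_in(thing, camera): "bbox" ([left, top, right, bottom] in pixels, round what is visible of it).
The state is a dict: "t": time; "joints": joint angles; "dq": joint speeds; "tau": joint torques, N m; "position": TCP position; "eef_rot": TCP orientation; "ft_force": force on the tool from outside, world axes, zero at the start; "wrist_torque": the same for the moment, N m; "grip_width": opening from 0.0 (shut) to 1.0 (fully open).
Only numpy, scipy, OpenCV 4.12 (cv2) and the standard library are available. Lean on these libraries where they do the work, as an engineer would, in place of code of your own. Each camera call takes 0.05 s, during which the arm holds its last target.

## Working session

There is one attempt and no reset: what is moved stays moved. The work goes in short steps, Python scripts to look and compute and a tool call to move; the robot and the scene stay as the last step left them, time stands still between calls to the robot, and variables do not carry over. Pictures are saved under pics/ and viewed, and the job is handed in when it is done.

Besides the shell and the picture viewer there is one more tool, called as name([rows], argument=value, ...), one row to a line, values as JSON. apply_moves: Moves the arm, as the interface text tells. Its arguments: {"type":"object","properties":{"moves":{"type":"array","items":{"type":"object","properties":{"fingers":{"type":"number"},"tx":{"type":"number"},"ty":{"type":"number"},"tz":{"type":"number"},"yaw":{"type":"number"}}}}},"required":["moves"]}

```bash
mkdir -p pics; python3 - <<'E'
from rig import r
import cv2,numpy as np
np.set_printoptions(precision=4,suppress=True)
o=r.observe(); print({k:np.round(v,3) for k,v in o.items()}); print(r.pinch_z)
for n in("scene","top"):
    im=r.get_image(n); cv2.imwrite(f"pics/{n}0.png",im[:,:,::-1]); p=r.camera_params(n); print(n,p["K"],p["extrinsics"])
E
```

```text
{'t': np.float64(0.0), 'joints': array([ 1.221,  0.322, -0.07 ,  1.452,  0.023,  1.371, -0.057]), 'dq': array([-0.002, -0.001, -0.   , -0.001, -0.002, -0.003,  0.   ]), 'tau': array([ -0.001, -49.129,  -0.404, -31.253,  -0.064,   0.044,   0.   ]), 'position': array([ 0.231, -0.607,  0.221]), 'eef_rot': array([-0.001,  0.984,  0.181, -0.   ]), 'ft_force': array([ 0.491, -0.574,  0.786]), 'wrist_torque': array([-0.027,  0.01 , -0.018]), 'grip_width': np.float64(1.006)}
0.0187
scene [[477.8523   0.     277.7524]
 [  0.     477.8523 207.945 ]
 [  0.       0.       1.    ]] [[ 0.7667  0.5191 -0.3777  0.9396]
 [ 0.6418 -0.6327  0.4333 -0.4582]
 [-0.0141 -0.5747 -0.8183  1.0419]
 [ 0.      0.      0.      1.    ]]
top [[384.5512   0.     276.9442]
 [  0.     384.5512 209.1577]
 [  0.       0.       1.    ]] [[ 0.014  -0.9862  0.1651  0.3322]
 [-0.9998 -0.012   0.0129  0.0497]
 [-0.0108 -0.1653 -0.9862  1.0522]
 [ 0.      0.      0.      1.    ]]
```

View pics/scene0.png

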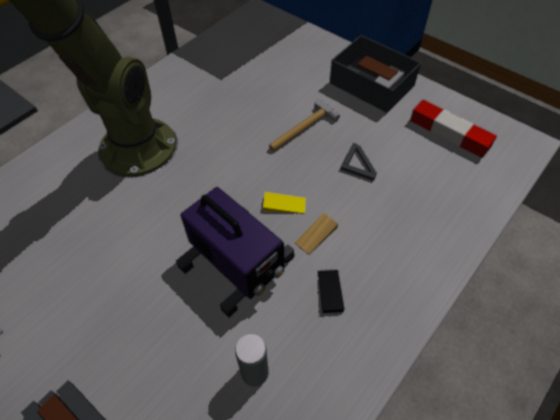

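View pics/top0.png

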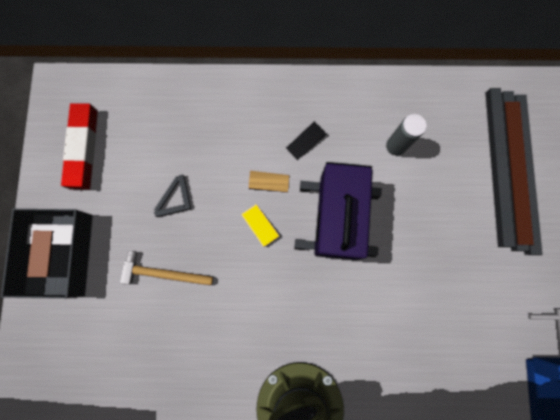

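The wooden wedge is at top(268,181)/scene(317,233). The yellow (260,226) and black (307,140) ones are look-alikes. The welder's front points up in the top image, so its short foot should be at about (307,187). I'll confirm this with enlarged crops.

```bash
python3 - <<'E'
import cv2,numpy as np
a=cv2.imread("pics/top0.png")[115:275,235:395]; b=cv2.imread("pics/scene0.png")[170:330,170:350]
g=lambda x:np.clip(255*(x/255.)**0.6,0,255).astype('uint8')
cv2.imwrite("pics/ctop.png",g(cv2.resize(a,(600,600),interpolation=cv2.INTER_CUBIC)))
cv2.imwrite("pics/cscene.png",g(cv2.resize(b,(675,600),interpolation=cv2.INTER_CUBIC)))
E
```

```text
(no output)
```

View pics/ctop.png

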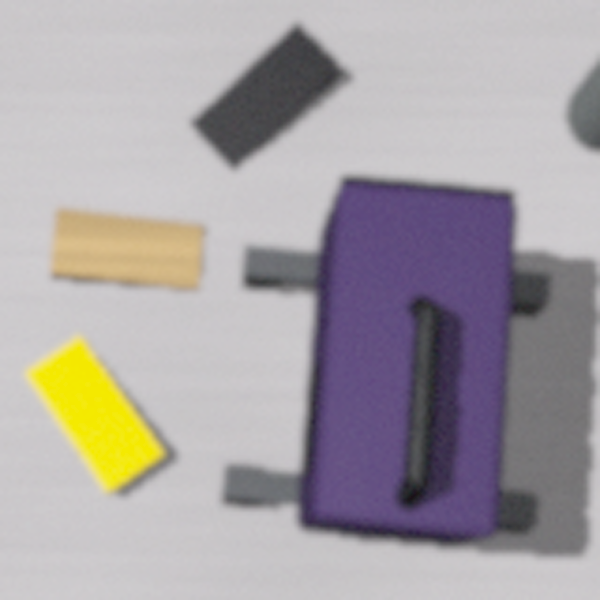

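View pics/cscene.png

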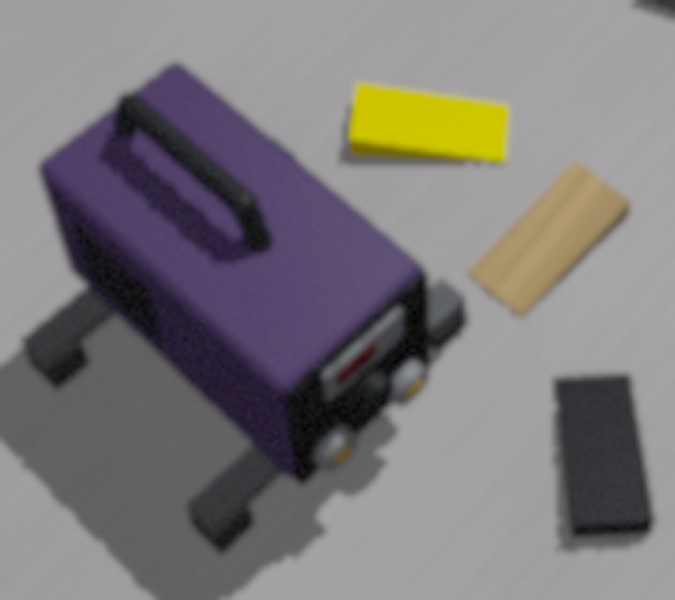

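The plain wood wedge sits left of the short foot (front-left in the top view), thin end towards it. Its shadow and thickness are on the far side. Next I'll fit both poses by reprojecting corners.

```bash
cat > h.py <<'E'
import numpy as np,cv2
from scipy.optimize import least_squares,minimize
from rig import r
def proj(cam,P):
    p=r.camera_params(cam);E=np.linalg.inv(p["extrinsics"]);P=np.atleast_2d(P)
    c=P@E[:3,:3].T+E[:3,3];q=c@p["K"].T;return q[:,:2]/q[:,2:]
def W(pose,L):
    x,y,t=pose;c,s=np.cos(t),np.sin(t);L=np.atleast_2d(np.array(L,float))
    return np.c_[x+c*L[:,0]-s*L[:,1],y+s*L[:,0]+c*L[:,1],L[:,2]]
def fit(obs,x0):  # obs: list of (cam,L,px)
    def f(v): return np.concatenate([(proj(c,W(v,L))-px).ravel() for c,L,px in obs])
    s=least_squares(f,x0,loss='soft_l1',x_scale=[.1,.1,1]);return s.x,f(s.x).reshape(-1,2)
WEDGE=np.array([[-55,-25,0],[-55,25,0],[-55,-25,20],[-55,25,20],[55,-25,0],[55,25,0],[55,-25,2.5],[55,25,2.5]])/1000
def hullmask(cam,pts,shape=(420,560),ss=8):
    h=cv2.convexHull((proj(cam,pts)).astype(np.float32)).reshape(-1,2)
    m=np.zeros(shape,np.uint8)
    cv2.fillPoly(m,[np.round(h*256).astype(np.int32)],255,lineType=cv2.LINE_AA,shift=8);return m/255.
def fitwedge(cams,ims,x0):
    ms={}
    for c in cams:
        hsv=cv2.cvtColor(ims[c],cv2.COLOR_RGB2HSV)
        m=((hsv[...,0]>8)&(hsv[...,0]<24)&(hsv[...,1]>70)&(hsv[...,2]>60)).astype(float)
        roi=cv2.dilate((hullmask(c,W(x0,WEDGE))>0).astype(np.uint8),np.ones((25,25)));ms[c]=m*roi
    f=lambda v:sum(np.abs(hullmask(c,W(v,WEDGE))-ms[c]).sum() for c in cams)
    x0=np.array(x0)
    for k in range(3):
        s=minimize(f,x0,method='Nelder-Mead',options=dict(initial_simplex=[x0]+[x0+d for d in np.diag([.006,.006,.08])/(k+1)],xatol=1e-5,fatol=.01));x0=s.x
    return s.x,s.fun,{c:ms[c].sum() for c in cams}
E
python3 - <<'E'
from h import *
np.set_printoptions(precision=4,suppress=True)
ims={c:cv2.imread(f"pics/{c}0.png")[:,:,::-1].copy() for c in("scene","top")}
# welder
def u(cr,o): return np.array(cr)/3.75+o
tp=u([[345,182],[513,193],[495,539],[305,522],[245,247],[245,285],[225,467],[224,503]],[234.6,114.6])
L=np.array([[110,58,165],[110,-58,165],[-110,-58,165],[-110,58,165],[91,110,40],[69,110,40],[-69,110,40],[-91,110,40]])/1000
sp=u([[424,271],[287,391],[42,167],[176,63]],[169.6,169.6])
Ls=np.array([[110,58,165],[110,-58,165],[-110,-58,165],[-110,58,165]])/1000
for nm,ob in(("top",[("top",L,tp)]),("scene",[("scene",Ls,sp)]),("both",[("top",L,tp),("scene",Ls,sp)])):
    x,e=fit(ob,[.5,-.1,0]);print(nm,x,np.abs(e).max());print(e.T)
# wedge
for cs in(["top"],["scene"],["top","scene"]):
    print(cs,fitwedge(cs,ims,[.45 if 0 else .43,.07,-1.6]) )
E
```

```text
top [ 0.4812 -0.0994 -0.0836] 2.24243759811867
[[-2.0142  1.913   1.2753  1.2451 -0.2684 -0.9856 -0.2671 -0.7552]
 [-0.934   0.5759  1.1516  0.7345 -0.033  -2.2424  0.2124 -1.0483]]
scene [ 0.4883 -0.0993 -0.0792] 2.8375024613433197
[[ 2.4512 -0.4837 -2.8375  0.5286]
 [-0.8052  2.3019  0.2519 -1.6771]]
both [ 0.4829 -0.099  -0.0781] 4.4119764269160555
[[-2.4148  1.512   1.3839  1.3504 -0.5869 -1.2609 -0.2641 -0.7067  0.6256
  -2.2657 -4.412  -1.0876]
 [-1.5206 -0.2691  0.2844  0.1471 -0.4506 -2.6591 -0.1968 -1.4562 -2.3119
   0.6805 -1.0448 -2.8927]]
['top'] (array([ 0.4339,  0.0742, -1.6807]), np.float64(813.9803921568628), {'top': np.float64(18.0)})
['scene'] (array([ 0.4227,  0.079 , -1.5454]), np.float64(815.8470588235294), {'scene': np.float64(9.0)})
['top', 'scene'] (array([ 0.4296,  0.0767, -1.5988]), np.float64(1644.8352941176472), {'top': np.float64(18.0), 'scene': np.float64(9.0)})
```

```bash
cat >> h.py <<'E'
def unproj(cam,uv,z):
    p=r.camera_params(cam);E=p["extrinsics"];d=E[:3,:3]@np.linalg.inv(p["K"])@np.array([uv[0],uv[1],1.]);o=E[:3,3];return o+d*(z-o[2])/d[2]
E
python3 - <<'E'
from h import *
np.set_printoptions(precision=4,suppress=True)
ims={c:cv2.imread(f"pics/{c}0.png")[:,:,::-1].copy() for c in("scene","top")}
print(unproj("top",(268,181),.01),unproj("scene",(317,233),.01))
for c,p in(("top",(268,181)),("scene",(317,233))): print(cv2.cvtColor(ims[c],cv2.COLOR_RGB2HSV)[p[1],p[0]])
x0=unproj("top",(268,181),.01); x0=[x0[0],x0[1],-1.6]
for cs in(["top"],["scene"],["top","scene"]): 
    x=fitwedge(cs,ims,x0);print(cs,x)
x=x[0]
for c in("top","scene"):
    im=ims[c][:,:,::-1].copy(); im=cv2.resize(im,None,fx=4,fy=4,interpolation=cv2.INTER_CUBIC)
    def poly(pts,col): 
        q=(proj(c,pts)*4+1.5); cv2.polylines(im,[np.round(q).astype(int)],True,col,1)
    poly(W(x,WEDGE[[2,3,7,6]]),(0,0,255));
    wp=[.483,-.099,-.0805]
    for z in(.04,.165): poly(W(wp,np.array([[.11,.058,z],[.11,-.058,z],[-.11,-.058,z],[-.11,.058,z]])),(0,255,0))
    for s in(.08,-.08):
        poly(W(wp,np.array([[s+.011,.11,.04],[s-.011,.11,.04],[s-.011,-.11,.04],[s+.011,-.11,.04]])),(0,255,255))
        for t in(.095,-.095):poly(W(wp,np.array([[s+.014,t+.014,.008],[s-.014,t+.014,.008],[s-.014,t-.014,.008],[s+.014,t-.014,.008]])),(255,255,0))
    o=(960,600) if c=="top" else (700,720)
    crop=im[o[1]-90:o[1]+510,o[0]-20:o[0]+700]; cv2.imwrite(f"pics/ov_{c}.png",np.clip(255*(crop/255.)**.6,0,255).astype('uint8'))
E
```

```text
[0.5858 0.0893 0.01  ] [0.5903 0.0918 0.01  ]
[ 18 135 195]
[ 18 138 139]
['top'] (array([ 0.5869,  0.0876, -1.6089]), np.float64(104.77254901960784), {'top': np.float64(697.0)})
['scene'] (array([ 0.5859,  0.0904, -1.6263]), np.float64(111.55686274509803), {'scene': np.float64(798.0)})
['top', 'scene'] (array([ 0.5889,  0.0881, -1.6514]), np.float64(229.17254901960783), {'top': np.float64(697.0), 'scene': np.float64(798.0)})
```

View pics/ov_top.png

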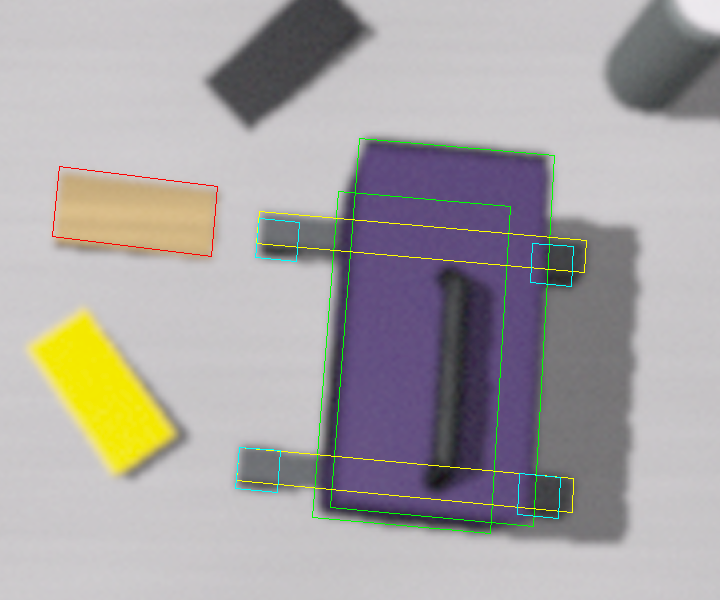

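View pics/ov_scene.png

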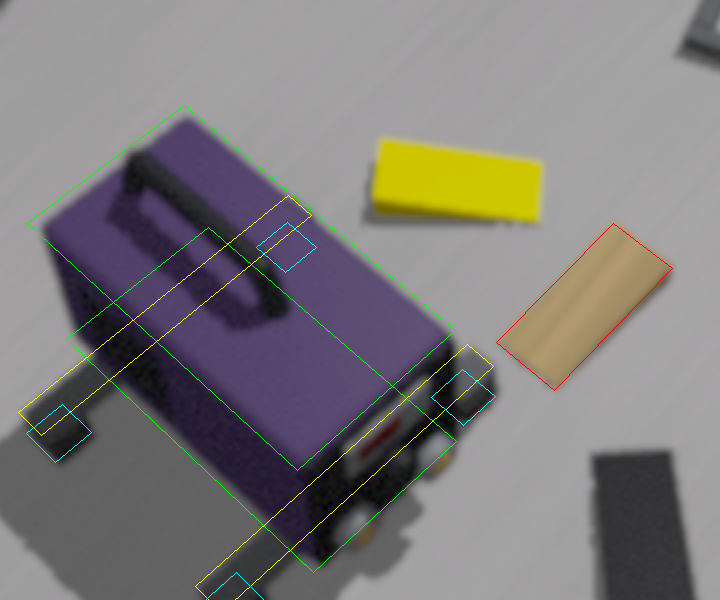

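```bash
cat >> h.py <<'E'
def R():
    w,x,y,z=r.observe()["eef_rot"];from scipy.spatial.transform import Rotation as Q
    return Q.from_quat([x,y,z,w]).as_matrix()
def to(target,heading=None):
    o=r.observe();M=R();d=M.T@(np.array(target)-o["position"])*1000
    h=np.arctan2(M[1,0],M[0,0]);yaw=None if heading is None else -np.degrees((heading-h+np.pi)%(2*np.pi)-np.pi)
    print("target",target,"tx ty tz",np.round(d,1),"yaw",yaw,"| heading now",round(np.degrees(h),2))
E
python3 - <<'E'
from h import *
np.set_printoptions(precision=4,suppress=True)
for p in([245,247],[225,467],[224,503]): print(unproj("top",np.array(p)/3.75+[234.6,114.6],.04))
wp=[.4815,-.0995,-.082]
print(W(wp,[[.091,.11,.04],[-.069,.11,.04],[-.091,.11,.04]]),"foot",W(wp,[.08,.095,0]),"corner",W(wp,[.085,.038,.165]))
for n,p in(("black",(307,140)),("yellow",(260,226)),("can",(398,150))): print(n,unproj("top",p,.0))
to([.231,-.607,.30]); to([.45,-.25,.30],np.radians(85.3)); to([.645,.105,.10],np.radians(85.3))
E
```

```text
[0.581  0.0019 0.04  ]
[0.4222 0.0153 0.04  ]
[0.397  0.0159 0.04  ]
[[0.5812 0.0027 0.04  ]
 [0.4217 0.0158 0.04  ]
 [0.3998 0.0176 0.04  ]] foot [[ 0.569  -0.0114  0.    ]] corner [[ 0.5693 -0.0686  0.165 ]]
black [ 0.7098 -0.0196  0.    ]
yellow [0.4607 0.1095 0.    ]
can [ 0.6828 -0.2777  0.    ]
target [0.231, -0.607, 0.3] tx ty tz [ -0.1  -0.2 -78.4] yaw None | heading now 20.85
target [0.45, -0.25, 0.3] tx ty tz [ 331.6 -255.9  -78. ] yaw -64.45402345891604 | heading now 20.85
target [0.645, 0.105, 0.1] tx ty tz [ 640.2 -517.9  122.4] yaw -64.45402345891604 | heading now 20.85
```

apply_moves([
  {"tz": -40,"fingers": 0,"yaw": -6},
  {"tz": -80,"fingers": 0,"yaw": -12},
  {"tx": 30,"ty": -23,"tz": -80,"fingers": 0,"yaw": -18},
  {"tx": 60,"ty": -46,"tz": -80,"fingers": 0,"yaw": -24},
  {"tx": 90,"ty": -70,"tz": -80,"fingers": 0,"yaw": -30},
  {"tx": 120,"ty": -94,"tz": -80,"fingers": 0,"yaw": -36},
  {"tx": 150,"ty": -118,"tz": -80,"fingers": 0,"yaw": -42},
  {"tx": 180,"ty": -142,"tz": -80,"fingers": 0,"yaw": -48},
])

```text
schema error: expected keys fingers, tx, ty, tz, yaw
```

```bash
python3 -c "
from h import *
to([.56,-.08,.30],np.radians(85.3)); to([.645,.105,.3],np.radians(85.3))"
```

```text
target [0.56, -0.08, 0.3] tx ty tz [ 494.9 -375.6  -77.8] yaw -64.45402345891604 | heading now 20.85
target [0.645, 0.105, 0.3] tx ty tz [ 640.2 -518.2  -77.6] yaw -64.45402345891604 | heading now 20.85
```

apply_moves([
  {"tx": 0,"ty": 0,"tz": -40,"fingers": 0,"yaw": -6},
  {"tx": 0,"ty": 0,"tz": -80,"fingers": 0,"yaw": -12},
  {"tx": 30,"ty": -23,"tz": -80,"fingers": 0,"yaw": -18},
  {"tx": 60,"ty": -46,"tz": -80,"fingers": 0,"yaw": -24},
  {"tx": 90,"ty": -70,"tz": -80,"fingers": 0,"yaw": -30},
  {"tx": 120,"ty": -94,"tz": -80,"fingers": 0,"yaw": -36},
  {"tx": 150,"ty": -118,"tz": -80,"fingers": 0,"yaw": -42},
  {"tx": 180,"ty": -142,"tz": -80,"fingers": 0,"yaw": -48},
])

```text
t: 0.77
position: [0.3493, -0.4085, 0.3014]
eef_rot: [-0.001, 0.823, 0.567, 0.0]
ft_force: [1.5, -0.3, 0.7]
grip_width: 0.477
```

```bash
python3 -c "
from h import *
print(r.observe()['t'],r.observe()['position'])
to([.56,-.08,.30],np.radians(85.3)); to([.645,.105,.3],np.radians(85.3))"
```

```text
0.7667 [ 0.34928811 -0.4084683   0.30139106]
target [0.56, -0.08, 0.3] tx ty tz [382.   79.9   1.8] yaw -16.166710246600495 | heading now 69.13
target [0.645, 0.105, 0.3] tx ty tz [585.1  93.4   2. ] yaw -16.166710246600495 | heading now 69.13
```

apply_moves([
  {"tx": 40,"ty": 7,"tz": 0,"fingers": 0,"yaw": -2},
  {"tx": 80,"ty": 14,"tz": 0,"fingers": 0,"yaw": -4},
  {"tx": 120,"ty": 21,"tz": 0,"fingers": 0,"yaw": -6},
  {"tx": 160,"ty": 28,"tz": 0,"fingers": 0,"yaw": -8},
  {"tx": 200,"ty": 35,"tz": 0,"fingers": 0,"yaw": -10},
  {"tx": 240,"ty": 42,"tz": 0,"fingers": 0,"yaw": -12},
  {"tx": 280,"ty": 49,"tz": 0,"fingers": 0,"yaw": -14},
  {"tx": 320,"ty": 56,"tz": 0,"fingers": 0,"yaw": -16},
])

```text
t: 1.43
position: [0.5159, -0.1276, 0.3016]
eef_rot: [-0.001, 0.736, 0.677, -0.0]
ft_force: [1.4, -0.9, -0.3]
grip_width: 0.006
```

```bash
python3 -c "
from h import *
to([.645,.105,.3],np.radians(85.3))"
```

```text
target [0.645, 0.105, 0.3] tx ty tz [242.5 109.2   1.7] yaw -0.08309239907377046 | heading now 85.22
```

apply_moves([
  {"tx": 36,"ty": 16,"tz": 0,"fingers": 0,"yaw": 0},
  {"tx": 72,"ty": 32,"tz": 0,"fingers": 0,"yaw": 0},
  {"tx": 108,"ty": 48,"tz": 0,"fingers": 0,"yaw": 0},
  {"tx": 144,"ty": 64,"tz": 0,"fingers": 0,"yaw": 0},
  {"tx": 180,"ty": 80,"tz": 0,"fingers": 0,"yaw": 0},
  {"tx": 216,"ty": 96,"tz": 0,"fingers": 0,"yaw": 0},
  {"tx": 242,"ty": 109,"tz": 20,"fingers": 0,"yaw": 0},
  {"tx": 242,"ty": 109,"tz": 60,"fingers": 0,"yaw": 0},
])

```text
t: 2.1
position: [0.6478, 0.1145, 0.2451]
eef_rot: [-0.001, 0.733, 0.68, 0.006]
ft_force: [-1.3, 0.2, -0.0]
grip_width: 0.009
```

```bash
python3 -c "
from h import *
to([.645,.105,.03],np.radians(85.3))"
```

```text
target [0.645, 0.105, 0.03] tx ty tz [-11.8  -3.5 215. ] yaw 0.440747451769702 | heading now 85.74
```

apply_moves([
  {"tx": -9,"ty": -2,"tz": 35,"fingers": 0,"yaw": 0},
  {"tx": -9,"ty": -2,"tz": 70,"fingers": 0,"yaw": 0},
  {"tx": -9,"ty": -2,"tz": 105,"fingers": 0,"yaw": 0},
  {"tx": -9,"ty": -2,"tz": 140,"fingers": 0,"yaw": 0},
  {"tx": -9,"ty": -2,"tz": 175,"fingers": 0,"yaw": 0},
  {"tx": -9,"ty": -2,"tz": 200,"fingers": 0,"yaw": 0},
  {"tx": -9,"ty": -2,"tz": 210,"fingers": 0,"yaw": 0},
  {"tx": -9,"ty": -2,"tz": 210,"fingers": 0,"yaw": 0},
])

```text
t: 2.77
position: [0.6443, 0.107, 0.0317]
eef_rot: [-0.003, 0.733, 0.68, 0.004]
ft_force: [-0.8, 0.0, 0.5]
grip_width: 0.004
```

```bash
python3 -c "
from h import *
to([.645,.105,.007],np.radians(85.3))
for c in ('top','scene'): cv2.imwrite('pics/%s1.png'%c,np.clip(255*(cv2.resize(r.get_image(c)[100:280,200:420,::-1],(733,600),interpolation=cv2.INTER_CUBIC)/255.)**.6,0,255).astype('uint8'))
"
```

```text
target [0.645, 0.105, 0.007] tx ty tz [-2.2  0.8 24.7] yaw 0.4460439712492652 | heading now 85.75
```

View pics/top1.png

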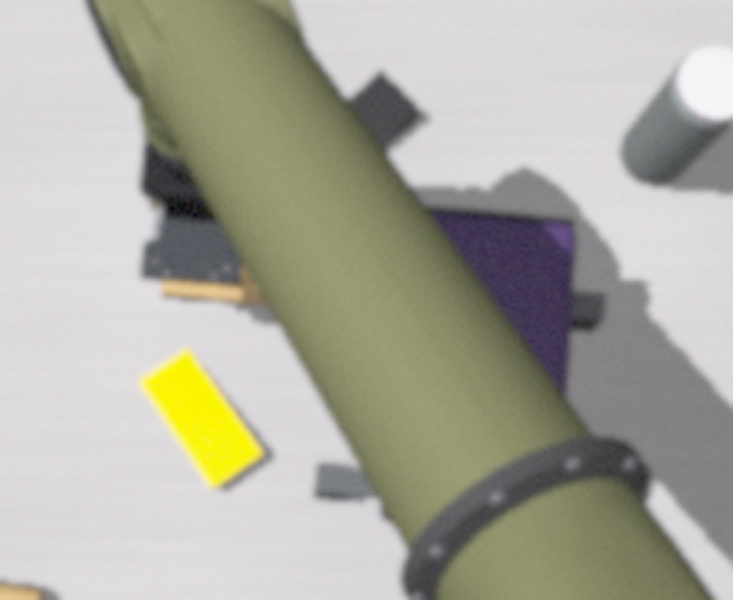

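View pics/scene1.png

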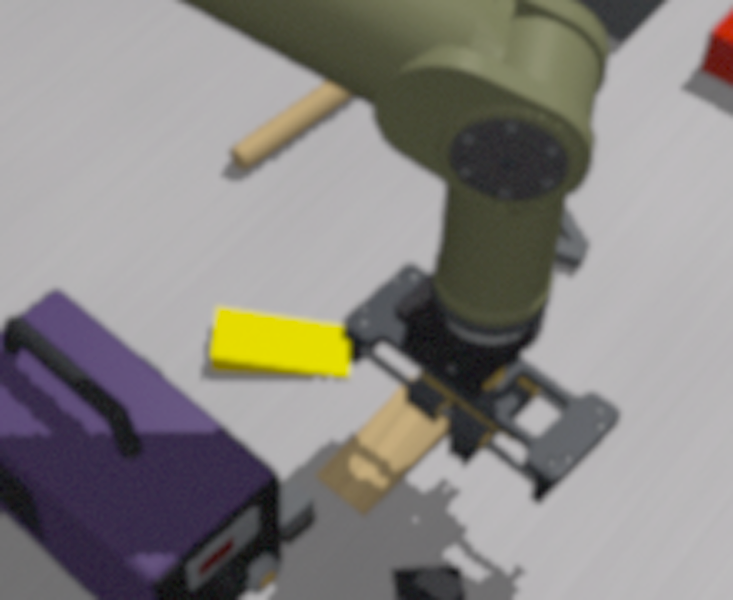

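apply_moves([
  {"tx": -1,"ty": 1,"tz": 8,"fingers": 0,"yaw": 0.4},
  {"tx": -2,"ty": 1,"tz": 14,"fingers": 0,"yaw": 0.4},
  {"tx": -2,"ty": 1,"tz": 20,"fingers": 0,"yaw": 0.4},
  {"tx": -2,"ty": 1,"tz": 24,"fingers": 0,"yaw": 0.4},
  {"tx": -2,"ty": 1,"tz": 24,"fingers": 0,"yaw": 0.4},
  {"tx": -2,"ty": 1,"tz": 24,"fingers": 0,"yaw": 0.4},
  {"tx": -2,"ty": 1,"tz": 24,"fingers": 0,"yaw": 0.4},
  {"tx": -2,"ty": 1,"tz": 24,"fingers": 0,"yaw": 0.4},
])

```text
t: 3.53
position: [0.6487, 0.1063, 0.0124]
eef_rot: [-0.001, 0.735, 0.678, 0.007]
ft_force: [0.4, -0.2, -0.2]
grip_width: 0.007
```

```bash
python3 -c "
from h import *
print(r.observe()['ft_force'])
to([.619,.105,.007],np.radians(85.3))
"
```

```text
[ 0.40042688 -0.17724953 -0.16464125]
target [0.619, 0.105, 0.007] tx ty tz [ -3.7 -29.5   5.1] yaw 0.047403799491000174 | heading now 85.35
```

apply_moves([
  {"tx": -2,"ty": 0,"tz": 3,"fingers": 0,"yaw": 0},
  {"tx": -2,"ty": 0,"tz": 6,"fingers": 0,"yaw": 0},
  {"tx": -2,"ty": -4,"tz": 6,"fingers": 0,"yaw": 0},
  {"tx": -2,"ty": -8,"tz": 6,"fingers": 0,"yaw": 0},
  {"tx": -2,"ty": -12,"tz": 6,"fingers": 0,"yaw": 0},
  {"tx": -2,"ty": -16,"tz": 6,"fingers": 0,"yaw": 0},
  {"tx": -2,"ty": -18,"tz": 6,"fingers": 0,"yaw": 0},
  {"tx": -2,"ty": -18,"tz": 6,"fingers": 0,"yaw": 0},
])

```text
t: 4.2
position: [0.63, 0.106, 0.0063]
eef_rot: [-0.001, 0.735, 0.678, 0.007]
ft_force: [0.2, -0.1, -0.6]
grip_width: 0.006
```

```bash
python3 -c "
from h import *
print(r.observe()['ft_force'])
to([.619,.105,.007],np.radians(85.3))
for c in ('top','scene'): cv2.imwrite('pics/%s2.png'%c,np.clip(255*(cv2.resize(r.get_image(c)[140:320,200:420,::-1],(733,600),interpolation=cv2.INTER_CUBIC)/255.)**.6,0,255).astype('uint8'))
"
```

```text
[ 0.22475753 -0.05266133 -0.64902432]
target [0.619, 0.105, 0.007] tx ty tz [ -1.9 -10.9  -0.8] yaw 0.07901854708912429 | heading now 85.38
```

View pics/scene2.png

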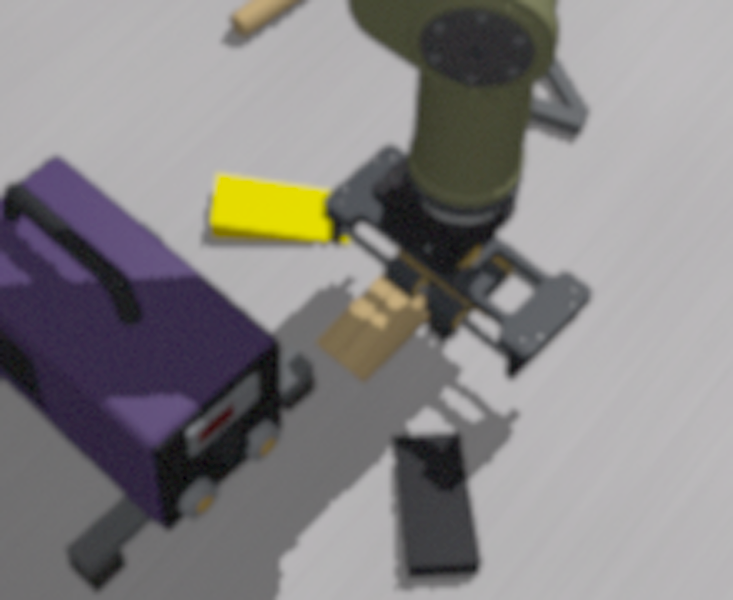

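apply_moves([
  {"tx": -1,"ty": -2,"tz": 0,"fingers": 0,"yaw": 0},
  {"tx": -1,"ty": -4,"tz": 0,"fingers": 0,"yaw": 0},
  {"tx": -1,"ty": -6,"tz": 0,"fingers": 0,"yaw": 0},
  {"tx": -1,"ty": -8,"tz": 0,"fingers": 0,"yaw": 0},
  {"tx": -1,"ty": -10,"tz": 0,"fingers": 0,"yaw": 0},
  {"tx": -1,"ty": -11,"tz": 0,"fingers": 0,"yaw": 0},
  {"tx": -1,"ty": -11,"tz": 0,"fingers": 0,"yaw": 0},
  {"tx": -1,"ty": -11,"tz": 0,"fingers": 0,"yaw": 0},
])

```text
t: 4.97
position: [0.6196, 0.1057, 0.0063]
eef_rot: [-0.001, 0.735, 0.678, 0.007]
ft_force: [0.4, -0.0, 0.0]
grip_width: 0.002
```

```bash
python3 -c "
from h import *
print(r.observe()['position'])
ims={c:r.get_image(c) for c in ('scene',)}
print(fitwedge(['scene'],ims,[.58,.09,-1.65]))
cv2.imwrite('pics/scene3.png',np.clip(255*(cv2.resize(ims['scene'][140:320,200:420,::-1],(733,600),interpolation=cv2.INTER_CUBIC)/255.)**.6,0,255).astype('uint8'))
"
```

```text
[0.61955105 0.10569171 0.00630274]
(array([ 0.58003478,  0.08511956, -1.58654304]), np.float64(370.79607843137256), {'scene': np.float64(524.0)})
```

View pics/scene3.png

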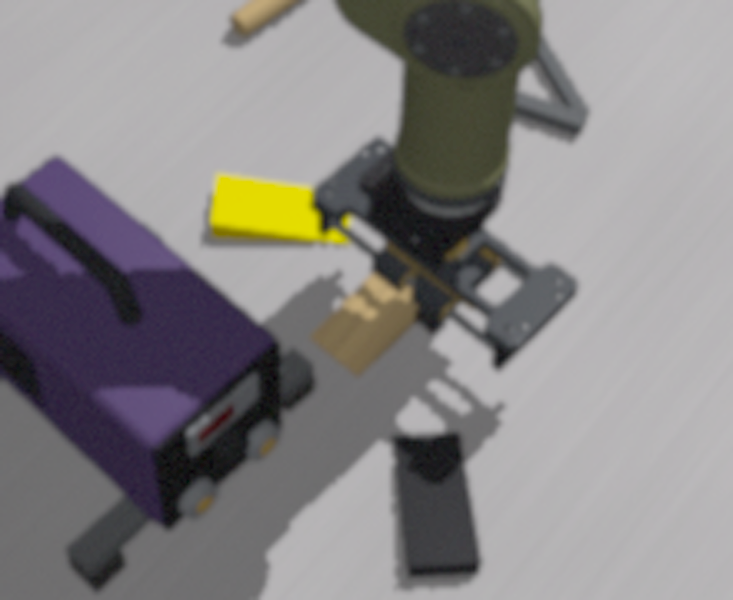

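```bash
python3 -c "
from h import *
to([.5838,.170,.06],np.radians(85.3))
"
```

```text
target [0.5838, 0.17, 0.06] tx ty tz [ 61.8 -40.5 -53.4] yaw 0.05275096758293116 | heading now 85.35
```

apply_moves([
  {"tx": 0,"ty": 8,"tz": 0,"fingers": 0,"yaw": 0},
  {"tx": 0,"ty": 14,"tz": -10,"fingers": 0,"yaw": 0},
  {"tx": 0,"ty": 14,"tz": -40,"fingers": 0,"yaw": 0},
  {"tx": 30,"ty": 0,"tz": -54,"fingers": 0.15,"yaw": 0},
  {"tx": 50,"ty": -20,"tz": -54,"fingers": 0.15,"yaw": 0},
  {"tx": 62,"ty": -40,"tz": -54,"fingers": 0.15,"yaw": 0},
  {"tx": 62,"ty": -40,"tz": -54,"fingers": 0.15,"yaw": 0},
  {"tx": 62,"ty": -40,"tz": -54,"fingers": 0.15,"yaw": 0},
])

```text
t: 5.68
position: [0.5843, 0.1717, 0.0618]
eef_rot: [-0.0, 0.734, 0.679, 0.007]
ft_force: [1.2, -0.5, 0.8]
grip_width: 0.151
```

```bash
python3 -c "
from h import *
to([.5838,.170,.008],np.radians(85.3))
ims={c:r.get_image(c) for c in ('scene','top')}
for c in ims:
  print(fitwedge([c],ims,[.58,.088,-1.65]))
  cv2.imwrite('pics/%s4.png'%c,np.clip(255*(cv2.resize(ims[c][100:280,200:420,::-1],(733,600),interpolation=cv2.INTER_CUBIC)/255.)**.6,0,255).astype('uint8'))
"
```

```text
target [0.5838, 0.17, 0.008] tx ty tz [-2.4 -0.9 53.7] yaw 0.2235464655172424 | heading now 85.52
(array([ 0.5789562 ,  0.09186125, -1.59855339]), np.float64(158.75686274509803), {'scene': np.float64(752.0)})
(array([ 0.58536308,  0.08710268, -1.64123248]), np.float64(786.8549019607843), {'top': np.float64(12.0)})
```

View pics/scene4.png

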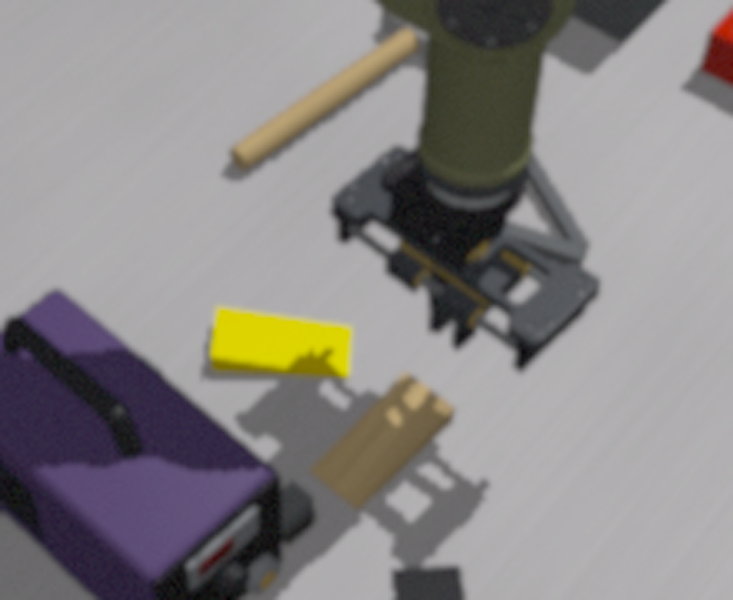

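View pics/top4.png

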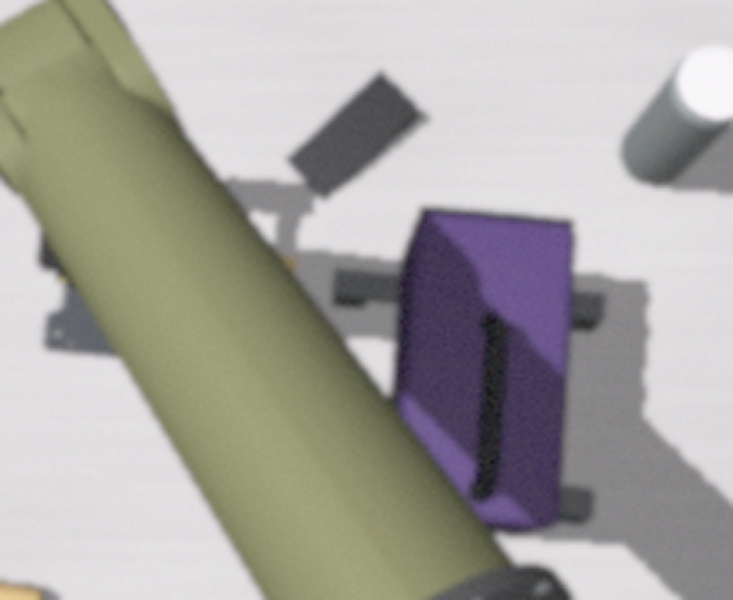

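apply_moves([
  {"tx": 0,"ty": -1,"tz": 15,"fingers": 0.15,"yaw": 0.2},
  {"tx": 0,"ty": -1,"tz": 30,"fingers": 0.15,"yaw": 0.2},
  {"tx": 0,"ty": -1,"tz": 42,"fingers": 0.15,"yaw": 0.2},
  {"tx": 0,"ty": -1,"tz": 50,"fingers": 0.15,"yaw": 0.2},
  {"tx": 0,"ty": -1,"tz": 54,"fingers": 0.15,"yaw": 0.2},
  {"tx": 0,"ty": -1,"tz": 54,"fingers": 0.15,"yaw": 0.2},
  {"tx": 0,"ty": -1,"tz": 54,"fingers": 0.15,"yaw": 0.2},
  {"tx": 0,"ty": -1,"tz": 54,"fingers": 0.15,"yaw": 0.2},
])

```text
t: 6.45
position: [0.5857, 0.1701, 0.0077]
eef_rot: [0.0, 0.737, 0.676, 0.008]
ft_force: [-0.1, 0.9, 0.9]
grip_width: 0.147
```

```bash
python3 -c "
from h import *
f=np.array([.569,-.0114]);u=np.array([.0819,.9966])
for s in (.15,.125,.11): 
  p=f+u*s; to([p[0],p[1],.008],np.radians(85.3))
"
```

```text
target [np.float64(0.5812849999999999), np.float64(0.13809000000000002), 0.008] tx ty tz [-32.3  -1.7  -0.7] yaw -0.2076624407384229 | heading now 85.09
target [np.float64(0.5792375), np.float64(0.113175), 0.008] tx ty tz [-57.3  -1.6  -0.9] yaw -0.2076624407384229 | heading now 85.09
target [np.float64(0.578009), np.float64(0.09822600000000001), 0.008] tx ty tz [-72.3  -1.5  -1.1] yaw -0.2076624407384229 | heading now 85.09
```

apply_moves([
  {"tx": -5,"ty": -1,"tz": 0,"fingers": 0.15,"yaw": -0.2},
  {"tx": -11,"ty": -2,"tz": 0,"fingers": 0.15,"yaw": -0.2},
  {"tx": -18,"ty": -2,"tz": 0,"fingers": 0.15,"yaw": -0.2},
  {"tx": -26,"ty": -2,"tz": 0,"fingers": 0.15,"yaw": -0.2},
  {"tx": -34,"ty": -2,"tz": 0,"fingers": 0.15,"yaw": -0.2},
  {"tx": -42,"ty": -2,"tz": 0,"fingers": 0.15,"yaw": -0.2},
  {"tx": -48,"ty": -2,"tz": 0,"fingers": 0.15,"yaw": -0.2},
  {"tx": -50,"ty": -2,"tz": 0,"fingers": 0.15,"yaw": -0.2},
])

```text
t: 7.12
position: [0.5795, 0.1184, 0.007]
eef_rot: [0.001, 0.736, 0.677, 0.007]
ft_force: [-0.3, 0.6, -0.5]
grip_width: 0.151
```

```bash
python3 -c "
from h import *
f=np.array([.569,-.0114]);u=np.array([.0819,.9966])
o=r.observe();print('s',(o['position'][:2]-f)@u,o['ft_force'])
for s in (.105,.0985): 
  p=f+u*s; to([p[0],p[1],.008],np.radians(85.3))
for c in ['scene']:
  im=r.get_image(c); cv2.imwrite('pics/%s5.png'%c,np.clip(255*(cv2.resize(im[140:320,200:420,::-1],(733,600),interpolation=cv2.INTER_CUBIC)/255.)**.6,0,255).astype('uint8'))
"
```

```text
s 0.13024532532630537 [-0.28775455  0.60293272 -0.49211708]
target [np.float64(0.5775994999999999), np.float64(0.09324299999999999), 0.008] tx ty tz [-25.2   0.2  -1.2] yaw -0.12291393169085905 | heading now 85.18
target [np.float64(0.57706715), np.float64(0.08676510000000001), 0.008] tx ty tz [-31.7   0.2  -1.3] yaw -0.12291393169085905 | heading now 85.18
```

View pics/scene5.png

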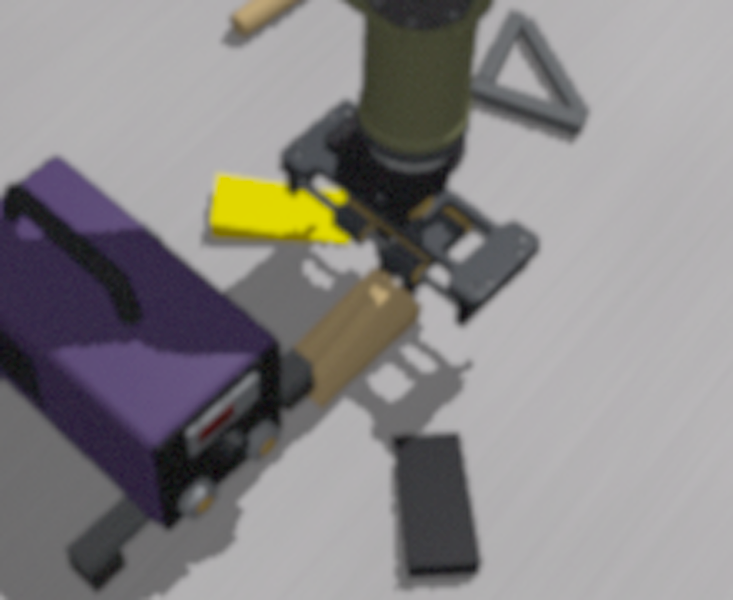

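The wedge (crop 365,335) is square to the foot (295,380), which sits roughly in the middle of its width. I'll push on slowly and watch the force.

apply_moves([
  {"tx": -3,"ty": 0,"tz": 0,"fingers": 0.15,"yaw": 0},
  {"tx": -6,"ty": 0,"tz": 0,"fingers": 0.15,"yaw": 0},
  {"tx": -9,"ty": 0,"tz": 0,"fingers": 0.15,"yaw": 0},
  {"tx": -12,"ty": 0,"tz": 0,"fingers": 0.15,"yaw": 0},
  {"tx": -15,"ty": 0,"tz": 0,"fingers": 0.15,"yaw": 0},
  {"tx": -18,"ty": 0,"tz": 0,"fingers": 0.15,"yaw": 0},
  {"tx": -21,"ty": 0,"tz": 0,"fingers": 0.15,"yaw": 0},
  {"tx": -22,"ty": 0,"tz": 0,"fingers": 0.15,"yaw": 0},
])

```text
t: 7.83
position: [0.5776, 0.0959, 0.0067]
eef_rot: [0.001, 0.736, 0.677, 0.007]
ft_force: [-0.7, 0.2, 0.8]
grip_width: 0.147
```

```bash
cat > st.py <<'E'
from h import *
f=np.array([.569,-.0114]);u=np.array([.0819,.9966])
o=r.observe();print('t',o['t'],'s',(o['position'][:2]-f)@u,'lat',(o['position'][:2]-f)@[u[1],-u[0]],'z',o['position'][2],o['ft_force'],'push',o['ft_force'][:2]@u)
E
python3 st.py
```

```text
t 7.8333 s 0.10767793543371955 lat -0.00021540421595419432 z 0.006719123765347671 [-0.73938038  0.23437051  0.8085273 ] push 0.17301840019841278
```

apply_moves([
  {"tx": -1,"ty": 0,"tz": 0,"fingers": 0.15,"yaw": 0},
  {"tx": -2,"ty": 0,"tz": 0,"fingers": 0.15,"yaw": 0},
  {"tx": -3,"ty": 0,"tz": 0,"fingers": 0.15,"yaw": 0},
  {"tx": -4,"ty": 0,"tz": 0,"fingers": 0.15,"yaw": 0},
  {"tx": -5,"ty": 0,"tz": 0,"fingers": 0.15,"yaw": 0},
  {"tx": -6,"ty": 0,"tz": 0,"fingers": 0.15,"yaw": 0},
  {"tx": -6,"ty": 0,"tz": 0,"fingers": 0.15,"yaw": 0},
  {"tx": -6,"ty": 0,"tz": 0,"fingers": 0.15,"yaw": 0},
])

```text
t: 8.5
position: [0.5771, 0.0897, 0.0066]
eef_rot: [0.001, 0.736, 0.676, 0.007]
ft_force: [-0.0, 0.1, 1.1]
grip_width: 0.15
```

```bash
python3 st.py
```

```text
t 8.5 s 0.1014066266967848 lat -0.00023474853809618616 z 0.006611632679954488 [-0.02372888  0.05457033  1.13070652] push 0.052441398717516
```

apply_moves([
  {"tx": -0.5,"ty": 0,"tz": 0,"fingers": 0.15,"yaw": 0},
  {"tx": -1,"ty": 0,"tz": 0,"fingers": 0.15,"yaw": 0},
  {"tx": -1.5,"ty": 0,"tz": 0,"fingers": 0.15,"yaw": 0},
  {"tx": -2,"ty": 0,"tz": 0,"fingers": 0.15,"yaw": 0},
  {"tx": -2.5,"ty": 0,"tz": 0,"fingers": 0.15,"yaw": 0},
  {"tx": -3,"ty": 0,"tz": 0,"fingers": 0.15,"yaw": 0},
  {"tx": -3,"ty": 0,"tz": 0,"fingers": 0.15,"yaw": 0},
  {"tx": -3,"ty": 0,"tz": 0,"fingers": 0.15,"yaw": 0},
])

```text
t: 9.17
position: [0.5768, 0.0882, 0.0066]
eef_rot: [0.0, 0.736, 0.677, 0.008]
ft_force: [1.5, 5.3, -0.5]
grip_width: 0.148
```

```bash
python3 st.py
```

```text
t 9.1667 s 0.09989055387406144 lat -0.00040766266713702356 z 0.006621203352102603 [ 1.49583317  5.27929566 -0.46864605] push 5.38385479219447
```

apply_moves([
  {"tx": -1,"ty": 0,"tz": 0,"fingers": 0.15,"yaw": 0},
  {"tx": -1.5,"ty": 0,"tz": 0,"fingers": 0.15,"yaw": 0},
  {"tx": -2,"ty": 0,"tz": 0,"fingers": 0.15,"yaw": 0},
  {"tx": -2.5,"ty": 0,"tz": 0,"fingers": 0.15,"yaw": 0},
  {"tx": -3,"ty": 0,"tz": 0,"fingers": 0.15,"yaw": 0},
  {"tx": -3,"ty": 0,"tz": 0,"fingers": 0.15,"yaw": 0},
  {"tx": -3,"ty": 0,"tz": 0,"fingers": 0.15,"yaw": 0},
  {"tx": -3,"ty": 0,"tz": 0,"fingers": 0.15,"yaw": 0},
])

```text
t: 9.83
position: [0.5765, 0.088, 0.0068]
eef_rot: [-0.001, 0.736, 0.677, 0.009]
ft_force: [1.0, 7.6, -1.7]
grip_width: 0.15
```

```bash
python3 st.py; python3 -c "
from h import *
for c in ['scene','top']:
  im=r.get_image(c); cv2.imwrite('pics/%s6.png'%c,np.clip(255*(cv2.resize(im[140:320,200:420,::-1],(733,600),interpolation=cv2.INTER_CUBIC)/255.)**.6,0,255).astype('uint8'))
"
```

```text
t 9.8333 s 0.099630831500907 lat -0.000625295734834299 z 0.006759389295947892 [ 1.04637959  7.56004805 -1.74861904] push 7.620042370505836
```

View pics/scene6.png

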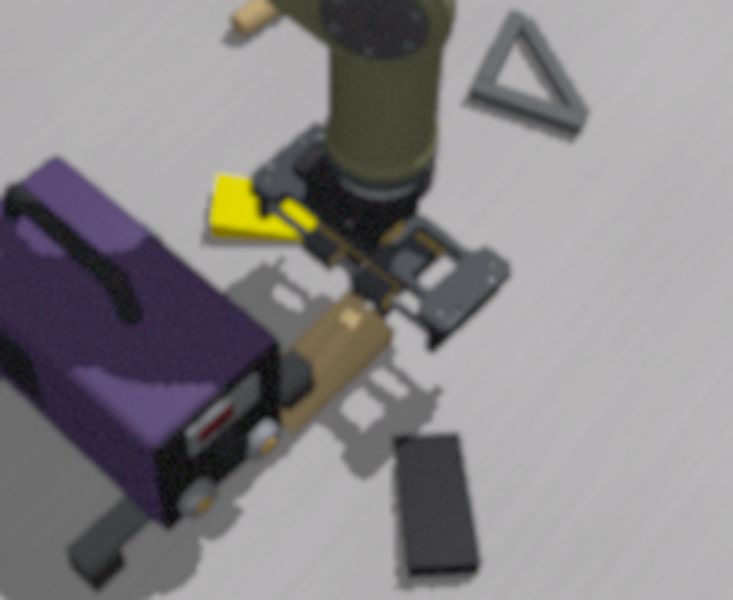

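apply_moves([
  {"tx": -3,"ty": 0,"tz": 0,"fingers": 0.15,"yaw": 0},
  {"tx": -3.5,"ty": 0,"tz": 0,"fingers": 0.15,"yaw": 0},
  {"tx": -4,"ty": 0,"tz": 0,"fingers": 0.15,"yaw": 0},
  {"tx": -4,"ty": 0,"tz": 0,"fingers": 0.15,"yaw": 0},
  {"tx": -4.5,"ty": 0,"tz": 0,"fingers": 0.15,"yaw": 0},
  {"tx": -4.5,"ty": 0,"tz": 0,"fingers": 0.15,"yaw": 0},
  {"tx": -4.5,"ty": 0,"tz": 0,"fingers": 0.15,"yaw": 0},
  {"tx": -4.5,"ty": 0,"tz": 0,"fingers": 0.15,"yaw": 0},
])

```text
t: 10.6
position: [0.5763, 0.0878, 0.0069]
eef_rot: [-0.002, 0.735, 0.678, 0.011]
ft_force: [1.5, 10.5, -1.9]
grip_width: 0.15
```

```bash
python3 st.py
```

```text
t 10.6 s 0.09948362825384155 lat -0.0008466288896047088 z 0.006939618071887997 [ 1.52655217 10.45000326 -1.92642228] push 10.53949786857343
```

apply_moves([
  {"tx": -4.5,"ty": 0,"tz": 0,"fingers": 0.15,"yaw": 0},
  {"tx": -4.5,"ty": 0,"tz": 0,"fingers": 0.15,"yaw": 0},
  {"tx": -5,"ty": 0,"tz": 0,"fingers": 0.15,"yaw": 0},
  {"tx": -5,"ty": 0,"tz": 0,"fingers": 0.15,"yaw": 0},
  {"tx": -5,"ty": 0,"tz": 0,"fingers": 0.15,"yaw": 0},
  {"tx": -5.5,"ty": 0,"tz": 0,"fingers": 0.15,"yaw": 0},
  {"tx": -5.5,"ty": 0,"tz": 0,"fingers": 0.15,"yaw": 0},
  {"tx": -5.5,"ty": 0,"tz": 0,"fingers": 0.15,"yaw": 0},
])

```text
t: 11.27
position: [0.5761, 0.0868, 0.0071]
eef_rot: [-0.004, 0.734, 0.679, 0.014]
ft_force: [1.8, 9.9, -2.7]
grip_width: 0.15
```

```bash
python3 st.py
```

```text
t 11.2667 s 0.0984667606190492 lat -0.0009569748526006521 z 0.007117564759977782 [ 1.75533678  9.85265442 -2.70857228] push 9.962917480493896
```

apply_moves([
  {"tx": -4.5,"ty": 0,"tz": 0,"fingers": 0.15,"yaw": 0},
  {"tx": -4.5,"ty": 0,"tz": 0,"fingers": 0.15,"yaw": 0},
  {"tx": -5,"ty": 0,"tz": 0,"fingers": 0.15,"yaw": 0},
  {"tx": -5,"ty": 0,"tz": 0,"fingers": 0.15,"yaw": 0},
  {"tx": -5,"ty": 0,"tz": 0,"fingers": 0.15,"yaw": 0},
  {"tx": -5,"ty": 0,"tz": 0,"fingers": 0.15,"yaw": 0},
  {"tx": -5,"ty": 0,"tz": 0,"fingers": 0.15,"yaw": 0},
  {"tx": -5,"ty": 0,"tz": 0,"fingers": 0.15,"yaw": 0},
])

```text
t: 11.93
position: [0.5761, 0.0858, 0.0072]
eef_rot: [-0.005, 0.733, 0.68, 0.016]
ft_force: [2.7, 10.3, -2.5]
grip_width: 0.149
```

```bash
python3 st.py; python3 -c "
from h import *
im=r.get_image('scene'); cv2.imwrite('pics/scene7f.png',im[:,:,::-1])
a=cv2.imread('pics/scene0.png'); b=im[:,:,::-1]
# track welder via template shift of front panel/lower left corner & rear foot
for n,(x0,y0,x1,y1) in dict(panel=(245,240,290,295),frontfoot=(215,285,245,320),rear=(172,195,200,275)).items():
  t=a[y0:y1,x0:x1]; g=lambda m:cv2.Canny(cv2.GaussianBlur(m,(0,0),1),20,60).astype(np.float32)
  sh,resp=cv2.phaseCorrelate(cv2.cvtColor(t,6).astype(np.float32),cv2.cvtColor(b[y0:y1,x0:x1],6).astype(np.float32)); print(n,sh,resp)
"
```

```text
t 11.9333 s 0.0974273987103207 lat -0.000895051674855046 z 0.0072428883930046005 [ 2.65344995 10.33759858 -2.53267018] push 10.519768299401896
panel (-0.03777987045430464, 0.3337285412653799) 0.7132042528081823
frontfoot (-0.3807909817339752, 0.0015318218919091464) 0.9624493735807913
rear (-0.32295705706715516, -0.09538687159654557) 0.9719494585196177
```

```bash
python3 -c "
from h import *
a=cv2.imread('pics/scene0.png').astype(np.float32); b=cv2.imread('pics/scene7f.png').astype(np.float32)
def ecc(n,x0,y0,x1,y1):
  A=cv2.GaussianBlur(cv2.cvtColor(a,6),(0,0),1)[y0:y1,x0:x1];B=cv2.GaussianBlur(cv2.cvtColor(b,6),(0,0),1)[y0:y1,x0:x1]
  try: cc,M=cv2.findTransformECC(A,B,np.eye(2,3,dtype=np.float32),cv2.MOTION_TRANSLATION,(3,200,1e-5),None,1); print(n,M[:,2],cc)
  except Exception as e: print(n,'fail')
ecc('frontfoot',212,280,250,318);ecc('rearfoot',172,250,200,280);ecc('rearcorner',174,195,200,235);ecc('black',312,262,350,320);ecc('can',230,328,275,390);ecc('dials',255,255,290,300)
"

```

```text
frontfoot [-0.74123746  0.30871668] 0.9839759690723342
rearfoot [-0.27817833 -0.08870151] 0.9872479334970916
rearcorner [-0.12524606  0.16909738] 0.9908766488212314
black [-0.03788502 -0.10914533] 0.9184032570161212
can [0.00478058 0.00910514] 0.9999772147252272
dials [-0.49447098  1.6811483 ] 0.951239456820291
```

```bash
python3 -c "
from h import *
im=cv2.imread('pics/scene7f.png'); b=np.clip(255*(cv2.resize(im[140:320,200:420],(733,600),interpolation=cv2.INTER_CUBIC)/255.)**.6,0,255).astype('uint8')
cv2.imwrite('pics/scene7.png',b)
for nm in ('scene5','scene6'):
  a=cv2.imread('pics/%s.png'%nm)
  def ecc(n,x0,y0,x1,y1):
    A,B=[cv2.GaussianBlur(cv2.cvtColor(m,6).astype(np.float32),(0,0),3)[y0:y1,x0:x1] for m in (a,b)]
    try: cc,M=cv2.findTransformECC(A,B,np.eye(2,3,dtype=np.float32),cv2.MOTION_TRANSLATION,(3,200,1e-5),None,1); print(nm,n,M[:,2]/3.33,cc)
    except Exception as e: print(n,'fail')
  ecc('frontfoot',40,480,170,598);ecc('dials',170,370,285,520);ecc('handle',2,170,150,330);ecc('shortfoot',262,330,325,420);ecc('black',385,420,490,585)
"

```

```text
scene5 frontfoot [-0.72598815  0.36581868] 0.9800309948065425
scene5 dials [-1.027872    0.77991307] 0.9422306677164214
scene5 handle [-0.17635928  0.5404847 ] 0.9785999482557858
scene5 shortfoot [-0.5410464  0.8130711] 0.9950969608933259
scene5 black [-0.02289074  0.06195849] 0.9957134347053787
scene6 frontfoot [-0.7677515   0.37502956] 0.9898228501213586
scene6 dials [-0.8706982   0.73996353] 0.9911260130094358
scene6 handle [-0.3947729   0.30279994] 0.9975139095032646
scene6 shortfoot [-0.5614831   0.73446095] 0.9892747200796114
scene6 black [-0.00375743  0.00011964] 0.9996735946007298
```

View pics/scene7.png

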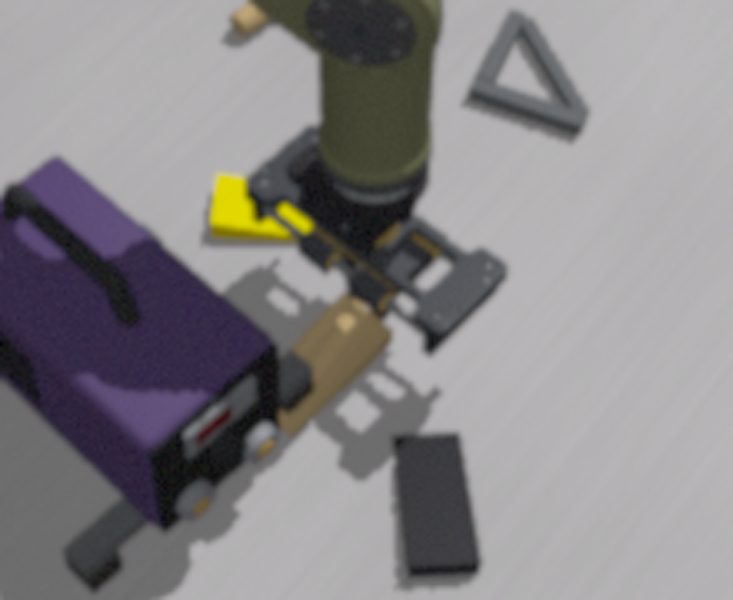

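```bash
python3 -c "
from h import *
wp=np.array([.4815,-.0995,-.082])
pts={'ff':([.094,-.1,.02],[-.768,.375]),'dials':([.11,0,.09],[-.87,.74]),'handle':([-.02,0,.2],[-.395,.303]),'sf':([.094,.1,.025],[-.561,.734])}
def J(L):
  return np.array([(proj('scene',W(wp+d,L))-proj('scene',W(wp,L)))[0]/1e-3 for d in np.diag([1e-3]*3)]).T
A=np.vstack([J(p) for p,_ in pts.values()]);b=np.hstack([s for _,s in pts.values()])
x,res,_,_=np.linalg.lstsq(A,b,rcond=None);print(x*1000,'mm,mm,mrad',A@x-b)
d=np.array(x);print('foot disp',(W(wp+d,[.08,.095,0])-W(wp,[.08,.095,0]))*1000)
"

```

```text
[-0.1786057  -1.4904319  -6.91494372] mm,mm,mrad [-0.15525625  0.04694132  0.12691866 -0.10206216 -0.09836894  0.0568813
  0.13831137 -0.01998219]
foot disp [[ 0.4286983  -2.09767781  0.        ]]
```

The last 2 mm moved the machine about 2 mm instead of moving the wedge. At 10 N, inside the stated 5–12 N, the foot bears on the wedge, so I'll stop pushing, back the hand straight off and look.

apply_moves([
  {"tx": 3,"ty": 0,"tz": 0,"fingers": 0.15,"yaw": 0},
  {"tx": 8,"ty": 0,"tz": 0,"fingers": 0.15,"yaw": 0},
  {"tx": 16,"ty": 0,"tz": 0,"fingers": 0.15,"yaw": 0},
  {"tx": 25,"ty": 0,"tz": 0,"fingers": 0.15,"yaw": 0},
  {"tx": 30,"ty": 0,"tz": -20,"fingers": 0,"yaw": 0},
  {"tx": 30,"ty": 0,"tz": -60,"fingers": 0,"yaw": 0},
  {"tx": 30,"ty": 0,"tz": -100,"fingers": 0,"yaw": 0},
  {"tx": 30,"ty": 0,"tz": -140,"fingers": 0,"yaw": 0},
])

```text
t: 12.65
position: [0.5752, 0.1119, 0.1493]
eef_rot: [-0.006, 0.733, 0.68, 0.016]
ft_force: [1.7, -0.1, -0.3]
grip_width: 0.017
```

```bash
python3 st.py; python3 -c "
from h import *
to([.57,.11,.27],np.radians(85.3)) 
im=r.get_image('scene'); cv2.imwrite('pics/scene8f.png',im[:,:,::-1])
b=np.clip(255*(cv2.resize(im[140:320,200:420,::-1],(733,600),interpolation=cv2.INTER_CUBIC)/255.)**.6,0,255).astype('uint8')
cv2.imwrite('pics/scene8.png',b)
"
```

```text
t 12.65 s 0.12339778248292291 lat -0.003917838740774776 z 0.14934551887110864 [ 1.65026732 -0.1420759  -0.31564459] push -0.006435949047112184
target [0.57, 0.11, 0.27] tx ty tz [   1.4   -3.4 -120.7] yaw 0.46150905268378584 | heading now 85.76
```

View pics/scene8.png

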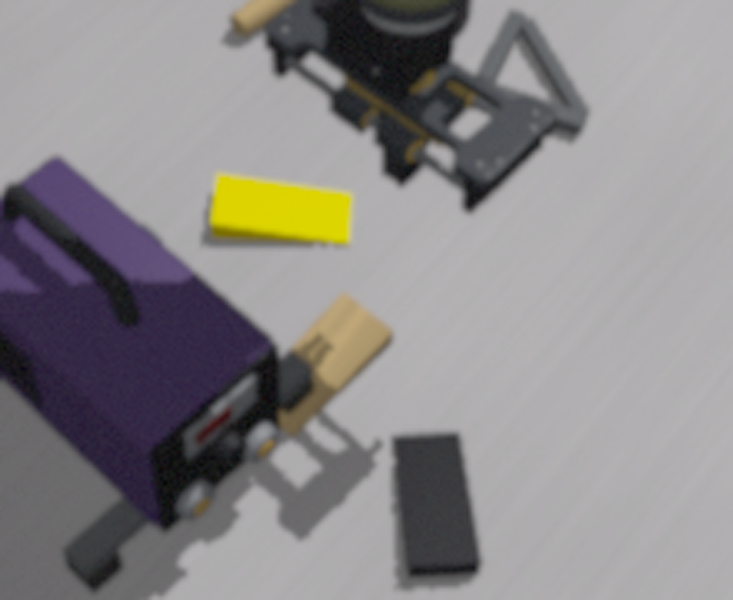

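The wedge (crop 340,345) stayed under the foot (295,378). Now up and over to the corner.

```bash
python3 -c "
from h import *
wp=[.4813,-.101,-.089]; c=W(wp,[.085,.038,.165])[0];print(c)
to([c[0],c[1],.25],np.radians(85.3))"
```

```text
[ 0.56934112 -0.07070542  0.165     ]
target [np.float64(0.5693411166177258), np.float64(-0.07070541657814051), 0.25] tx ty tz [-181.     5.4  -97.4] yaw 0.4618466202339824 | heading now 85.76
```

apply_moves([
  {"tx": 0,"ty": 0,"tz": -40,"fingers": 0,"yaw": 0.4},
  {"tx": 0,"ty": 0,"tz": -80,"fingers": 0,"yaw": 0.4},
  {"tx": -30,"ty": 1,"tz": -97,"fingers": 0,"yaw": 0.4},
  {"tx": -68,"ty": 2,"tz": -97,"fingers": 0,"yaw": 0.4},
  {"tx": -106,"ty": 3,"tz": -97,"fingers": 0,"yaw": 0.4},
  {"tx": -144,"ty": 4,"tz": -97,"fingers": 0,"yaw": 0.4},
  {"tx": -172,"ty": 5,"tz": -97,"fingers": 0,"yaw": 0.4},
  {"tx": -181,"ty": 5,"tz": -97,"fingers": 0,"yaw": 0.4},
])

```text
t: 13.37
position: [0.5683, -0.0776, 0.249]
eef_rot: [-0.0, 0.738, 0.675, 0.019]
ft_force: [-0.9, -0.5, -0.7]
grip_width: 0.008
```

```bash
python3 -c "
from h import *
to([.5693,-.0707,.172],np.radians(85.3)); M=R(); print(M[:,2])"
```

```text
target [0.5693, -0.0707, 0.172] tx ty tz [ 4.8 -1.6 77.1] yaw -0.4221482365052514 | heading now 84.88
[ 0.02787956  0.02632749 -0.99926453]
```

apply_moves([
  {"tx": 2,"ty": -1,"tz": 15,"fingers": 0,"yaw": 0},
  {"tx": 4,"ty": -1,"tz": 30,"fingers": 0,"yaw": 0},
  {"tx": 4,"ty": -1,"tz": 45,"fingers": 0,"yaw": 0},
  {"tx": 4,"ty": -1,"tz": 58,"fingers": 0,"yaw": 0},
  {"tx": 4,"ty": -1,"tz": 67,"fingers": 0,"yaw": 0},
  {"tx": 4,"ty": -1,"tz": 71,"fingers": 0,"yaw": 0},
  {"tx": 4,"ty": -1,"tz": 71,"fingers": 0,"yaw": 0},
  {"tx": 4,"ty": -1,"tz": 71,"fingers": 0,"yaw": 0},
])

```text
t: 14.03
position: [0.57, -0.0715, 0.1785]
eef_rot: [-0.0, 0.738, 0.675, 0.019]
ft_force: [0.7, 0.2, 0.5]
grip_width: 0.01
```

```bash
python3 -c "
from h import *
to([.5693,-.0707,.165],np.radians(85.3)); M=R(); print(M[:,2],r.observe()['ft_force'])
im=r.get_image('scene'); cv2.imwrite('pics/scene9f.png',im[:,:,::-1])
b=np.clip(255*(cv2.resize(im[140:320,160:380,::-1],(733,600),interpolation=cv2.INTER_CUBIC)/255.)**.6,0,255).astype('uint8')
cv2.imwrite('pics/scene9.png',b)
"
```

```text
target [0.5693, -0.0707, 0.165] tx ty tz [ 0.3 -1.1 13.4] yaw -0.40288585449330006 | heading now 84.9
[ 0.02824449  0.02636317 -0.99925334] [0.74307272 0.16773411 0.53042445]
```

View pics/scene9.png

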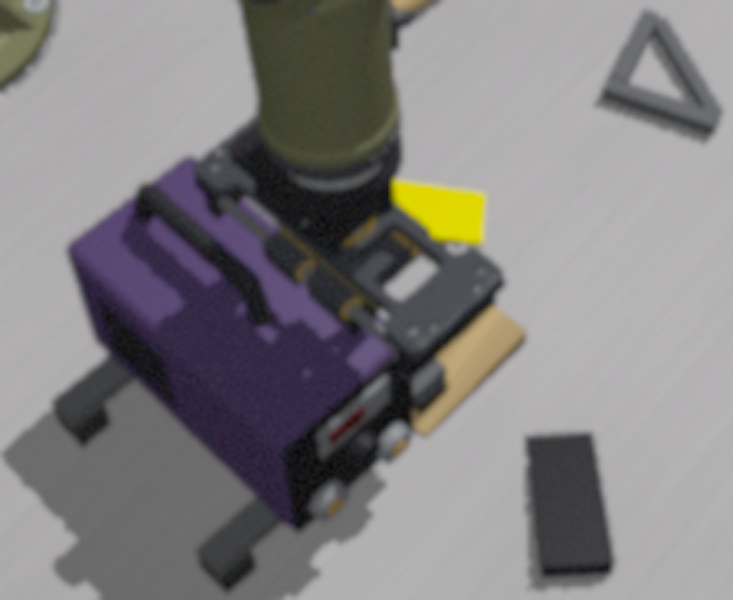

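apply_moves([
  {"tx": 0,"ty": 0,"tz": 3,"fingers": 0,"yaw": 0},
  {"tx": 0,"ty": 0,"tz": 6,"fingers": 0,"yaw": 0},
  {"tx": 0,"ty": 0,"tz": 9,"fingers": 0,"yaw": 0},
  {"tx": 0,"ty": 0,"tz": 11,"fingers": 0,"yaw": 0},
  {"tx": 0,"ty": 0,"tz": 12,"fingers": 0,"yaw": 0},
  {"tx": 0,"ty": 0,"tz": 13,"fingers": 0,"yaw": 0},
  {"tx": 0,"ty": 0,"tz": 14,"fingers": 0,"yaw": 0},
  {"tx": 0,"ty": 0,"tz": 14,"fingers": 0,"yaw": 0},
])

```text
t: 14.75
position: [0.5705, -0.0712, 0.1657]
eef_rot: [0.0, 0.738, 0.675, 0.019]
ft_force: [-2.7, 0.7, 5.3]
grip_width: 0.005
```

```bash
python3 st.py
```

```text
t 14.75 s -0.059514204265939855 lat 0.006385110482633308 z 0.16565421477781717 [-2.68817854  0.73155709  5.30880164] push 0.5089079697221272
```

apply_moves([
  {"tx": 0,"ty": 0,"tz": 1,"fingers": 0,"yaw": 0},
  {"tx": 0,"ty": 0,"tz": 1.5,"fingers": 0,"yaw": 0},
  {"tx": 0,"ty": 0,"tz": 2,"fingers": 0,"yaw": 0},
  {"tx": 0,"ty": 0,"tz": 2.5,"fingers": 0,"yaw": 0},
  {"tx": 0,"ty": 0,"tz": 2.5,"fingers": 0,"yaw": 0},
  {"tx": 0,"ty": 0,"tz": 2.5,"fingers": 0,"yaw": 0},
  {"tx": 0,"ty": 0,"tz": 2.5,"fingers": 0,"yaw": 0},
  {"tx": 0,"ty": 0,"tz": 2.5,"fingers": 0,"yaw": 0},
])

```text
t: 15.42
position: [0.5706, -0.0712, 0.1656]
eef_rot: [0.001, 0.738, 0.675, 0.019]
ft_force: [-6.8, -0.4, 12.9]
grip_width: 0.006
```

```bash
python3 st.py
```

```text
t 15.4167 s -0.05949832801334514 lat 0.006446979467163167 z 0.1655517100999671 [-6.75822318 -0.42705566 12.8615294 ] push -0.9791021457978192
```

apply_moves([
  {"tx": 0,"ty": -1,"tz": 2,"fingers": 0,"yaw": 0},
  {"tx": 0,"ty": -1,"tz": 3,"fingers": 0,"yaw": 0},
  {"tx": 0,"ty": -1,"tz": 4,"fingers": 0,"yaw": 0},
  {"tx": 0,"ty": -1,"tz": 4,"fingers": 0,"yaw": 0},
  {"tx": 0,"ty": -1,"tz": 4,"fingers": 0,"yaw": 0},
  {"tx": 0,"ty": -1,"tz": 4,"fingers": 0,"yaw": 0},
  {"tx": 0,"ty": -1,"tz": 4,"fingers": 0,"yaw": 0},
  {"tx": 0,"ty": -1,"tz": 4,"fingers": 0,"yaw": 0},
])

```text
t: 16.08
position: [0.5706, -0.0712, 0.1654]
eef_rot: [0.002, 0.738, 0.675, 0.019]
ft_force: [-7.2, -0.4, 19.1]
grip_width: 0.005
```

```bash
python3 st.py; python3 -c "
from h import *
im=r.get_image('scene'); cv2.imwrite('pics/scene10f.png',im[:,:,::-1])"
```

```text
t 16.0833 s -0.059451605502499234 lat 0.006463804153733067 z 0.1654069636877153 [-7.2088482  -0.39608599 19.08003038] push -0.9851439600188334
```

Pressed to 19 N, the corner sank only about 0.3 mm, where rocking would show several mm. Now I'll lift off and move clear.

apply_moves([
  {"tx": 0,"ty": -1,"tz": 0,"fingers": 0,"yaw": 0},
  {"tx": 0,"ty": -1,"tz": -4,"fingers": 0,"yaw": 0},
  {"tx": 0,"ty": 0,"tz": -15,"fingers": 0,"yaw": 0},
  {"tx": 0,"ty": 0,"tz": -40,"fingers": 0,"yaw": 0},
  {"tx": 0,"ty": 0,"tz": -75,"fingers": 0,"yaw": 0},
  {"tx": 0,"ty": 0,"tz": -110,"fingers": 0,"yaw": 0},
  {"tx": -30,"ty": 0,"tz": -120,"fingers": 0,"yaw": 0},
  {"tx": -65,"ty": 0,"tz": -120,"fingers": 0,"yaw": 0},
])

```text
t: 16.8
position: [0.5637, -0.1358, 0.2891]
eef_rot: [0.006, 0.736, 0.677, 0.022]
ft_force: [0.2, -0.7, 0.7]
grip_width: 0.006
```

apply_moves([
  {"tx": -35,"ty": 0,"tz": 0,"fingers": 0,"yaw": 0},
  {"tx": -70,"ty": 0,"tz": 0,"fingers": 0,"yaw": 0},
  {"tx": -105,"ty": 0,"tz": 0,"fingers": 0,"yaw": 0},
  {"tx": -140,"ty": 0,"tz": 0,"fingers": 0,"yaw": 0},
  {"tx": -175,"ty": 0,"tz": 0,"fingers": 0,"yaw": 0},
  {"tx": -210,"ty": 0,"tz": 0,"fingers": 0,"yaw": 0},
  {"tx": -235,"ty": 0,"tz": 0,"fingers": 0,"yaw": 0},
  {"tx": -240,"ty": 0,"tz": 0,"fingers": 0,"yaw": 0},
])

```text
t: 17.47
position: [0.5412, -0.382, 0.282]
eef_rot: [0.006, 0.738, 0.674, 0.02]
ft_force: [-0.7, -1.0, -0.5]
grip_width: 0.003
```

```bash
python3 st.py; python3 -c "
from h import *
for c in ('scene','top'):
  im=r.get_image(c); cv2.imwrite('pics/%s11f.png'%c,im[:,:,::-1])
  b=np.clip(255*(cv2.resize(im[110:290,190:410,::-1] if c=='top' else im[140:320,160:380,::-1],(733,600),interpolation=cv2.INTER_CUBIC)/255.)**.6,0,255).astype('uint8')
  cv2.imwrite('pics/%s11.png'%c,b)
"
```

```text
t 17.4667 s -0.3716009080205931 lat 0.0026750266574864577 z 0.2820355179613433 [-0.67328251 -0.979737   -0.52038158] push -1.0315477289506756
```

View pics/scene11.png

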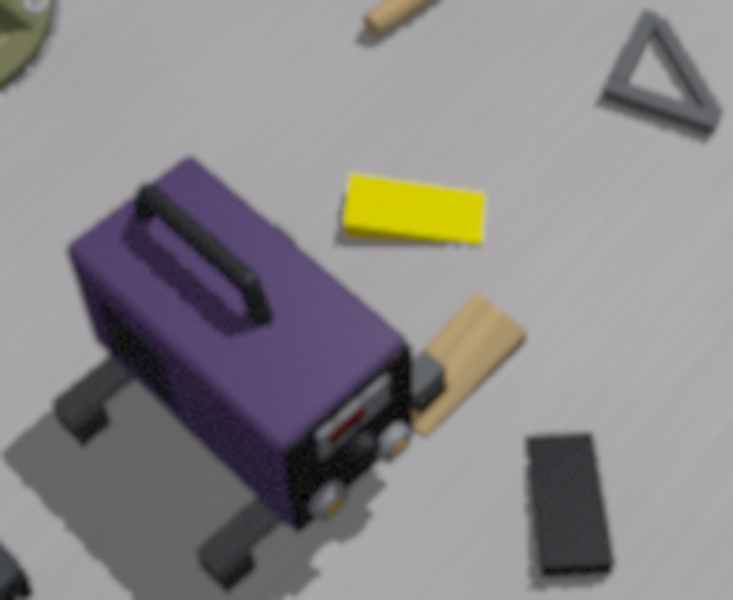

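View pics/top11.png

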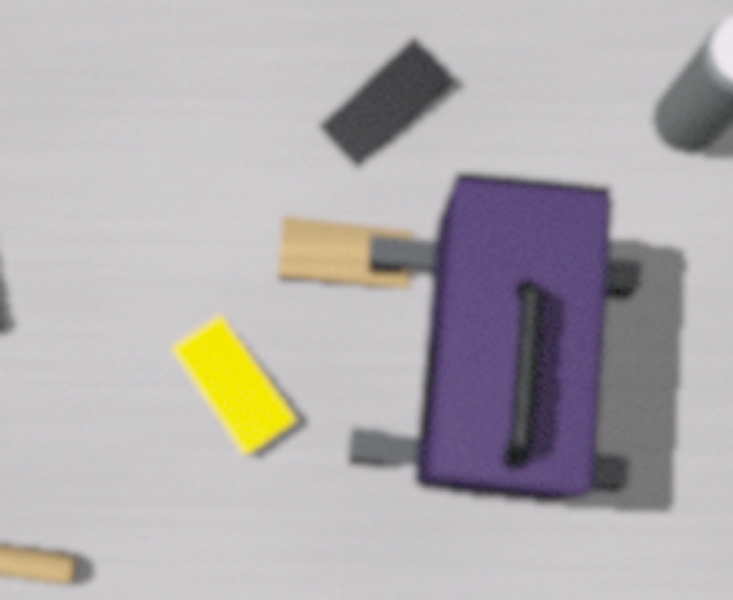

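Both views show the wedge squarely under the short foot and everything else in place. One last numerical comparison with the first pictures before handing in.

```bash
python3 -c "
from h import *
np.set_printoptions(precision=2,suppress=True)
wp=np.array([.4815,-.0995,-.082])
def ecc(c,n,x0,y0,x1,y1,rows=None):
  a,b=[cv2.GaussianBlur(cv2.cvtColor(cv2.imread('pics/'+f),6).astype(np.float32),(0,0),1)[y0:y1,x0:x1] for f in (c+'0.png',c+'11f.png')]
  try:
    cc,M=cv2.findTransformECC(a,b,np.eye(2,3,dtype=np.float32),cv2.MOTION_EUCLIDEAN,(3,300,1e-6),None,1)
    ctr=np.array([(x1-x0)/2,(y1-y0)/2]);print(c,n,M[:,:2]@ctr+M[:,2]-ctr,cc)
  except Exception as e: print(c,n,'fail')
ecc('scene','case',185,195,250,260);ecc('scene','frontfoot',212,275,250,318);ecc('scene','rearfoot',170,245,205,280);ecc('scene','dials',250,250,285,300)
ecc('top','case',330,170,370,250);ecc('top','FR',365,175,385,205);ecc('top','RL',290,230,320,255);ecc('top','RR',362,235,382,262);ecc('top','FL bar',300,170,325,200)
for n,b in dict(black=(285,118,330,162),yellow=(238,202,282,250),can=(385,112,430,158),square=(150,172,195,220),hammer=(118,248,216,290)).items(): ecc('top',n,*b)
# insertion: wedge thick end top edge in top image
for p in ([285,218],[279,278]): print(unproj('top',np.array(p)*220/733+[189.7,109.7],.02))
"
```

```text
scene case [-0.37  0.34] 0.9904485925009123
scene frontfoot [-0.71  0.33] 0.9867347930600635
scene rearfoot [-0.34 -0.04] 0.9877855718023114
scene dials [-0.72  0.63] 0.9991866821321764
top case [ 0.64 -0.02] 0.9737040294426188
top FR [0.8  0.13] 0.99888236546961
top RL [ 0.44 -0.2 ] 0.9896649729074861
top RR [0.05 0.24] 0.9620930204765911
top FL bar [ 0.99 -0.07] 0.9877270219390174
top black [-0.02  0.02] 0.9999231506525849
top yellow [ 0. -0.] 0.9995070139778098
top can [0. 0.] 0.9999767553221514
top square [ 0.01 -0.  ] 0.9999581640241992
top hammer [-0.01  0.01] 0.9998733346896347
[0.6  0.07 0.02]
[0.55 0.07 0.02]
```

```bash
python3 -c "
from rig import r
print(r.hand_in())"
```

```text
the job is handed in; nothing more can be done
None
```

The wedge is under the short foot, and the machine didn't rock when I pressed on the corner above it. The job is handed in at about 17.5 s, with the hand well clear.

- **Lining up:** I nudged the wooden wedge about 8 mm sideways into line with the short foot. Then I pushed it in thin end first with the partly open fingertips, gripping and lifting nothing.
- **Push:** Resistance began at about the insertion depth expected for an 8 mm gap and rose to about 10.5 N, inside the stated 5–12 N. I stopped there.
- **Press test:** Pressing the corner to 19 N made it sink only about 0.3 mm. Sideways force reached about 7 N, because the hand was tilted about 2°.
- **Last pictures:** The wedge stayed in place with the foot within its width. The black and yellow look-alikes, the can, the square and the hammer had not moved (0.02 px or less).

**What wasn't perfect:** the last 2 mm of the push moved the machine instead of driving the wedge deeper. Its front slid about 2 mm and it turned about 0.4°. I did not measure the machine's level directly. That it is still level and the foot bears firmly rests on the push force, the insertion depth and the press test.

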